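# Book in a label spool and press its keyed shaft home in the unwinder hub

### The job

Book in the label spool standing in front of the bench scanner: squeeze the scanner's trigger right in and let it spring back. Then take the spool by the knob on top, put its keyed shaft into the hub of the label unwinder, turn it until the key slips into the keyway and push it down against the ejector spring until its flange is fully home on the hub. Finish while still gripping the knob and pressing the spool firmly home (with about 15 N), so that a colleague can tighten the grub screw; leave the other things on the bench where they are.

Things in the scene. Friction and masses are not known exactly. Their poses are not given: they have to be found in the camera images.
- trigger (a joint): Trigger of the bench scanner, rad: 0 = sprung out, 0.30 = right in. Black bar 40 long, 18 wide, 8 thick on the window side of the upright grip, hinged at its lower end (110 above the bench, 23 ahead of scanner); the upper end swings 11 towards the grip. Takes about 2 N to start and 5 N at its upper end to be right in; springs back when let go.
- scanner: Pistol barcode scanner clamped head-down in a fixed steel cradle, grip straight up. Origin on the bench under the grip; x out of the amber window towards the spool, z up. Grip 30 x 30, 107 to 176 above the bench (butt 32 x 32 at the top), back face at x -16. Head 60 to 108 high, x -40 to 82, 66 wide. Base plate 130 x 90. Grip plus trigger measures 54 along x at rest, 43 squeezed in.
- trigger_tip (a point): Point on the trigger's front (window side) face near its upper end, about 143 above the bench; moves with the trigger.
- grip_back (a point): Point on the back face of the scanner's grip (away from the window), 144 above the bench.
- spool: Label spool, about 330 g: aluminium flange (80 across, 4 thick) carrying a white label roll (74 across, 4 to 49 above the origin, barcode tag on the side away from the key), a black knob on top, a keyed steel shaft below. Origin on the axis at the flange's underside; z up, x to the key. It starts with its flange on the rim of the rest, the shaft hanging free inside, clear of the walls.
- spool_knob (a point): On the spool's axis at the middle of its knob, 72 above the flange's underside: where to grip. The knob is a bar 16 wide (spool y), 54 to 86 above the flange's underside, with flat parallel sides from 25 behind the axis (spool x) to 13 ahead, then a pointed nose to 21 ahead with a white line; the nose points the way the key does.
- spool_tip (a point): Lower end of the spool's shaft, on the axis, 38 below the flange's underside. Shaft 25 diameter, the last 6 tapering to 16. The key is 8 wide, stands out to 18.5 from the axis and runs from the flange down to 24 below it, so the shaft enters a bore by 14 before the key meets the hub's face.
- rest: Black round cup, 92 across at the foot and 82 at the rim, 46 high, open on top, fixed to the bench with its centre about 165 from scanner in front of the window; the spool stands on its rim. Origin at its underside centre.
- hub: Steel hub, 66 across, of the label unwinder (grey motor box 200 x 190, 48 high, platter 150 across). Origin on the axis at the hub's top face, 92 above the bench; z up, x to the keyway. Bore 27 diameter, 38 deep; keyway 10.4 wide out to 20 from the axis, full depth, in line with the black line on the platter. Held by its motor up to 0.8 N m. Spool home: origins and x axes coincide.
- unwinder: The label unwinder's motor box. Origin on the bench 90 in front of the hub's axis, x away from the robot towards the hub. The box reaches 30 in front of and 190 behind the origin, 95 to either side; on it, two guide posts 114 high at 178 behind the origin and 83 to either side.
- ejector (a joint): Brass spring plunger at the bottom of the hub's bore, m: 0 = up, 0.010 = pushed down by a spool fully home. The shaft's tip meets it when the spool is 10 mm short of home; it pushes back with 6 N rising to 9 N at home, more than the spool's weight, so a spool let go rises about 10 mm.
- phone_a: Bystander: black phone lying between the machines, 148 x 72 x 8. Origin at its underside centre.
- phone_b: Bystander: silver-backed phone lying at the left, 148 x 72 x 8. Origin at its underside centre.
- cleaner: Bystander: clear bottle with white cap, 48 across, 135 high. Origin at its underside centre.
- plain_roll: Bystander: white label roll with no flange, shaft or knob, 74 across, 45 high. Origin at its underside centre.
- screwdriver: Bystander: screwdriver with black handle, 150 long, lying flat. Origin at its underside centre.
- carton: Bystander: white phone carton 165 x 95 x 45. Origin at its underside centre.
- tape: Bystander: ring of clear tape lying flat, 90 across, 24 high. Origin at its underside centre.
Things that resemble listed ones, but are neither listed nor needed, are in the scene too. There is more than one size of the spool; the one meant has the size given above.

How it is judged:
On the way, in this order (a step that is already met when the one before it is completed fails the run):
1. the trigger is squeezed right in while the spool stands in front of the scanner (value of joint trigger above 0.24 rad and distance between spool and rest below 0.056 m), for 0.1 s.
2. the trigger has sprung back, the spool still in its rest (value of joint trigger below 0.05 rad and distance between spool and rest below 0.056 m), for 0.1 s.
3. the spool is carried to the hub, held by its knob (horizontal distance between spool and hub below 0.02 m and z of spool in the frame of hub above 0.012 m and contact force between the fingers and spool above 1 N), for 0.05 s.
At the end, for the whole second after the job is handed in: Flange within 1.8 mm of the hub face, axes within 3 mm and 0.06 rad, key in keyway (x axes within 0.15 rad), ejector down over 8 mm, spool still, pressing the hub itself with over 2 N; fingers grip the knob (over 2 N, TCP within 28 mm of its middle); trigger out again (under 0.05 rad) (z of spool in the frame of hub below 0.0018 m and horizontal distance between spool and hub below 0.003 m and angle between the z axis of spool and the z axis of hub, either way round below 0.06 rad and angle between the x axis of spool and the x axis of hub, either way round below 0.15 rad and value of joint ejector above 0.008 m and contact force between spool and hub above 2 N and contact force between the fingers and spool above 2 N and distance between the grasp point and spool_knob below 0.028 m and value of joint trigger below 0.05 rad and linear speed of spool below 0.02 m/s); the arm keeps its last pose, push and grip.
It fails at once if one of the other things on the bench is knocked or moved by more than 30 mm (distance of any of phone_a, phone_b, cleaner, plain_roll, screwdriver, carton, tape from where it was at the start of the episode above 0.03 m).
It also fails if it takes over 58 s, if anything falls off the work surface, if the arm or the gripper's body presses on something with over 40 N, if the wrist force passes 120 N, or if a joint passes its speed limit or range.

### The arm

A 6-joint arm with a two-finger parallel gripper is mounted at the origin on the work surface. World frame = base frame: x ahead of the robot, y to its left, z up, the work surface at z = 0. Lengths are in m, angles in rad, forces in N, time in s.
With the tool pointing down it reaches from about 0.3 to 0.875 m from the base axis. Payload 6.4 kg.
Tool frame: the origin (TCP) lies between the finger pads, 19 mm behind the fingertips; this is the grasp point; z points along the fingers, y is the line along which they close (so a half turn about z gives the same grasp; the last joint's range is limited). The gripper opens to 88 mm and grips with 3 to 60 N. Pads are 18 mm wide; open, the fingers measure 123 mm over their backs; the gripper's body (75 mm by 187 mm) begins 45 mm behind the grasp point.
Start: joints at [1.074, 0.181, 1.607, -0, 1.354, -0.206], TCP at [0.165, 0.551, 0.257] pointing down, gripper open.
Joint ranges: [-2.99, 2.99], [-0.89, 2.07], [0.3, 2.58], [-1.14, 4.28], [0, 2.63], [-3.12, 3.12]. Speed limits (rad/s): [2.57, 2.57, 3.01, 3.14, 3.14, 3.14].

### API

Orientations are given as a unit quaternion [x, y, z, w].
In Python, from plant import robot gives the robot as it stands.
- The arm moves only by the tool drive_tool, never from a script. Its arguments are lists of equal length, an entry for each row: "dr": the turn, a rotation vector about the tool's x, y, z in degrees, a list of three; "delta_pos": the shift along the tool's x, y, z in cm, a list of three; "gripper": the opening, from -1 (shut) to 1 (fully open). In form: {"dr": [[wx, wy, wz], ...], "delta_pos": [[tx, ty, tz], ...], "gripper": [gripper, ...]}. A call has 1 to 12 rows; each row shifts and turns the commanded pose from where the row before left it, along the tool's axes as they then stand; what a row does not reach is not made up. A row lasts 1/12 s, in which the tool goes at most 41.7 mm and 7.16 degrees, less where a joint would pass 70% of its speed; a pose out of reach is approached as far as the arm can. A call is refused whole if a number of a shift passes 4.17 or a number of a turn 7.16, either way. A call with a gripper value outside its range is refused whole. The fingers move at their own pace and stop on an object; the grip force is fixed at half the most. Time passes only in rows, so rows that do not move let the fingers close. It gives the time, the measured TCP pose, the force, the opening and the grip force at its end, in the units of the state.
- robot.get_state(): the state, without advancing time (a new reading comes with each control period).
- robot.get_image(name): name is "scene" or "top" or "wrist"; returns the picture (384x512x3 uint8, blue, green, red); there is no depth.
- robot.calibration(name): a dict with "fovy" (degrees; the focal length in pixels is half the picture's height over the tangent of half this angle, whatever the lens; pixels are square), "cx", "cy" (the principal point, pixels), "distortion" ([k1, k2, p1, p2, k3] as OpenCV has them; the pictures are not rectified), "rvec" (rotation vector, rad) and "tvec" (3), from world to camera coordinates, as OpenCV has them; the wrist camera has in their place "hand_eye" (4x4, takes a point from camera to tool coordinates, whose origin is the TCP and whose axes are the flange's). Camera axes: x right, y down, z forward; pixel columns grow to the right and rows downward; lengths in m; the calibration is good to about 2 mm. A picture is of the moment at which its call begins: read the wrist's pose just before it. calibration takes no time and is no camera call.
- robot.close_job(): hands the job in; it is judged then, once.
Trained networks look in the newest picture that a camera, given by its name, has taken for a name from the list of things; names that differ only in an ending like _2 or _b are one class to them, and where a whole thing is asked for, a point or a joint stands for the part that bears it (a point fixed in the world has none). Each returns a list of dicts, best first, with "confidence" (0 to 1); they miss things now and then, are a little off and sometimes report something else, mostly with a low value. They report only what shows in the picture. A call takes as long as a camera call. They do not tell look-alikes from the thing itself.
- robot.silhouettes(query, camera): "region" (384x512 bool, what is visible of it) and "rect" ([left, top, right, bottom] in pixels, round what is visible of it).
The state is a dict: "clock": time; "qpos": joint angles; "dq": joint speeds; "joint_efforts": joint torques, N m; "position": TCP position; "orientation": TCP orientation; "wrist_force": force on the tool from outside, world axes, zero at the start; "torque": the same for the moment, N m; "finger_gap": finger opening in m; "finger_force": force on a finger pad.
Only numpy, scipy, OpenCV 4.12 (cv2) and the standard library are available. Lean on these libraries where they do the work, as an engineer would, in place of code of your own. Each camera call takes 0.05 s, during which the arm holds its last target. There are 200 camera calls.

## Working session

There is one attempt and no reset: what is moved stays moved. The work goes in short steps, Python scripts to look and compute and a tool call to move; the robot and the scene stay as the last step left them, time stands still between calls to the robot, and variables do not carry over. Pictures are saved under pics/ and viewed, at most 10 in all, crops included, and the job is handed in when it is done.

Besides the shell and the picture viewer there is one more tool, called after "Call:" by a JSON object that holds its "api" and its "payload". drive_tool: Moves the arm, as the interface text tells. Its arguments: {"type":"object","properties":{"dr":{"type":"array"},"delta_pos":{"type":"array"},"gripper":{"type":"array"}},"required":["dr","delta_pos","gripper"]}

```bash
mkdir -p pics; cat > h.py <<'E'
import numpy as np, cv2
from scipy.spatial.transform import Rotation as R
from plant import robot
def cam(n):
    c=robot.calibration(n); f=192/np.tan(np.radians(c["fovy"])/2)
    K=np.array([[f,0,c["cx"]],[0,f,c["cy"]],[0,0,1]]); D=np.array(c["distortion"],float)
    if "hand_eye" in c:
        s=robot.get_state(); T=np.eye(4); T[:3,:3]=R.from_quat(s["orientation"]).as_matrix(); T[:3,3]=s["position"]
        T=np.linalg.inv(T@np.array(c["hand_eye"])); 
    else:
        T=np.eye(4); T[:3,:3]=R.from_rotvec(np.ravel(c["rvec"])).as_matrix(); T[:3,3]=np.ravel(c["tvec"])
    return K,D,T
def proj(C,P):
    K,D,T=C; return cv2.projectPoints(np.array(P,float).reshape(-1,1,3),cv2.Rodrigues(T[:3,:3])[0],T[:3,3],K,D)[0][:,0]
def plane(C,uv,z):
    K,D,T=C; n=cv2.undistortPoints(np.array(uv,float).reshape(-1,1,2),K,D)[:,0]
    d=np.c_[n,np.ones(len(n))]@T[:3,:3]; o=-T[:3,:3].T@T[:3,3]
    return o+d*((z-o[2])/d[:,2])[:,None]
E
python3 - <<'E'
from h import *
s=robot.get_state(); print(s)
for n in["scene","top"]:
    im=robot.get_image(n); cv2.imwrite(f"pics/{n}0.png",im); C=cam(n); print(n,-C[2][:3,:3].T@C[2][:3,3])
    for q in ["scanner","trigger","spool","spool_knob","rest","hub","unwinder"]:
        print(q,[(round(d["confidence"],2),[int(v) for v in d["rect"]]) for d in robot.silhouettes(q,n)])
E
```

```text
{'clock': 0.0, 'qpos': array([ 1.07366156e+00,  1.81501389e-01,  1.60799111e+00, -1.30466812e-05,
        1.35377936e+00, -2.06288865e-01]), 'dq': array([ 1.35892362e-03,  4.38272910e-04, -1.37574483e-03, -1.32259969e-04,
        6.50735445e-05,  1.44322028e-03]), 'joint_efforts': array([ 9.67705564e-04, -4.33868909e+01, -3.41855657e+01,  7.02328188e-02,
        3.86007945e-02, -1.11188463e-04]), 'position': array([0.16462946, 0.55041467, 0.25654057]), 'orientation': array([ 1.44909485e-01,  9.89444559e-01, -7.90399005e-04, -2.83267959e-04]), 'wrist_force': array([ 0.35736602, -0.75533674, -0.48373679]), 'torque': array([-0.01179192,  0.00850015,  0.01632487]), 'finger_force': 0.0, 'finger_gap': 0.0884176677319776}
scene [1.00029773 0.61521611 0.94169892]
scanner [(0.62, [224, 118, 268, 173])]
trigger []
spool [(0.82, [212, 246, 253, 293]), (0.62, [190, 142, 217, 176])]
spool_knob [(0.86, [210, 244, 256, 296]), (0.81, [191, 145, 213, 177]), (0.42, [185, 205, 205, 244]), (0.24, [329, 303, 392, 362])]
rest [(0.66, [193, 171, 219, 187])]
hub [(0.72, [272, 220, 329, 268])]
unwinder [(0.95, [250, 206, 350, 297])]
top [0.3157894  0.01602232 1.32855902]
scanner [(0.72, [303, 200, 334, 243])]
trigger [(0.42, [315, 161, 336, 187])]
spool [(0.91, [195, 119, 229, 154]), (0.82, [312, 164, 336, 189])]
spool_knob [(0.81, [201, 115, 228, 153]), (0.72, [312, 161, 337, 190]), (0.46, [180, 175, 223, 218]), (0.31, [166, 160, 236, 233])]
rest []
hub [(0.78, [183, 175, 221, 216])]
unwinder [(0.79, [170, 160, 233, 232]), (0.3, [311, 179, 331, 191])]
```

```bash
python3 - <<'E'
import cv2
a=cv2.imread("pics/scene0.png")[90:390,130:430]; b=cv2.imread("pics/top0.png")[90:290,130:370]
cv2.imwrite("pics/a.png",cv2.resize(a,(600,600),interpolation=2)); cv2.imwrite("pics/b.png",cv2.resize(b,(720,600),interpolation=2))
E
```

```text
(no output)
```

View pics/a.png

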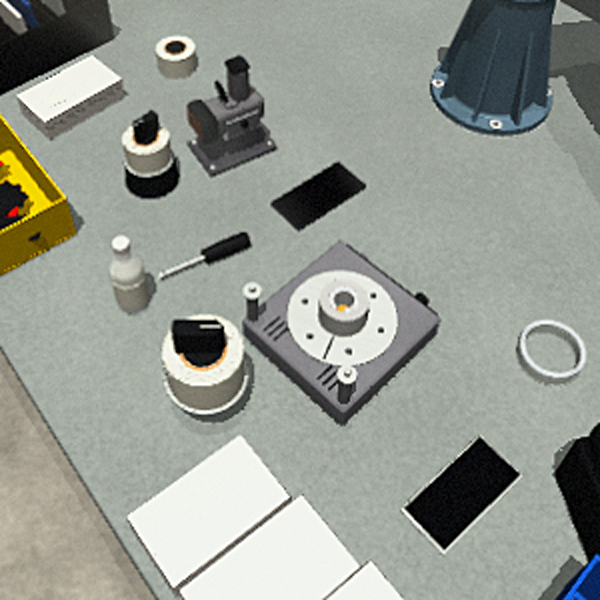

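View pics/b.png

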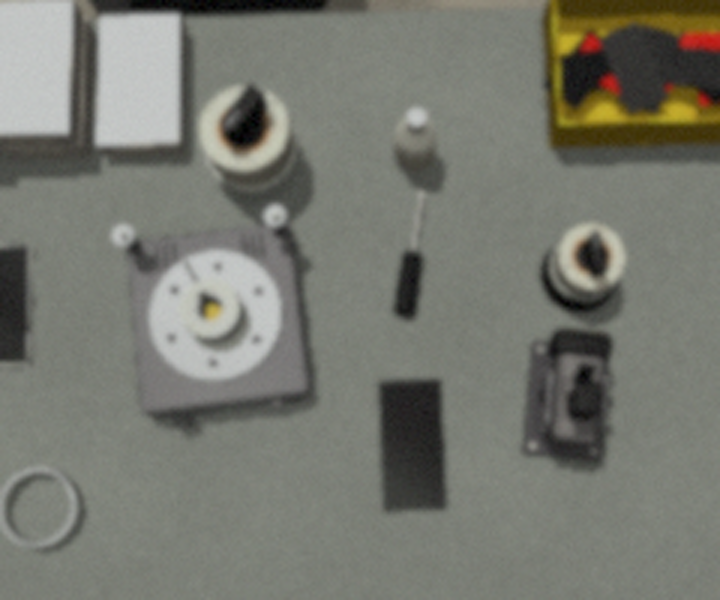

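The scene view shows the small spool on its black rest at crop (148,150), i.e. full-frame (204,165), with the scanner beside it. The bigger look-alike spool stands next to the unwinder at crop (203,355). In the top crop the spool is at (590,258), the scanner grip at (585,395) and the hub at (212,310), with its keyway line running to (185,265).

```bash
python3 - <<'E'
from h import *
C=cam("top"); f=lambda u,v,z: np.round(plane(C,[[130+u/3,90+v/3]],z)[0],3)
print("butt",f(585,403,.176),"spool rolltop",f(591,258,.095),"nose",f(595,232,.132),"hub",f(212,308,.092),"line",f(193,277,.06),f(185,262,.06))
print("base corners",[f(*p,.005) for p in [(538,345),(528,450),(598,460)]])
print("box corners",[f(*p,.048) for p in [(128,245),(146,411),(309,390),(292,228)]])
W=np.array(robot.calibration("wrist")["hand_eye"]); print(W.round(3),robot.calibration("wrist")["fovy"])
E
```

```text
butt [ 0.437 -0.173  0.176] spool rolltop [ 0.604 -0.202  0.095] nose [ 0.624 -0.201  0.132] hub [0.56  0.214 0.092] line [0.603 0.24  0.06 ] [0.62  0.249 0.06 ]
base corners [array([ 0.523, -0.15 ,  0.005]), array([ 0.403, -0.133,  0.005]), array([ 0.389, -0.212,  0.005])]
box corners [array([0.645, 0.317, 0.048]), array([0.454, 0.293, 0.048]), array([0.473, 0.112, 0.048]), array([0.66 , 0.129, 0.048])]
[[ 0.001 -0.951 -0.309  0.079]
 [ 1.     0.001 -0.001 -0.   ]
 [ 0.001 -0.309  0.951 -0.128]
 [ 0.     0.     0.     1.   ]] 69.9893231205108
```

Call:
{"api": "drive_tool", "payload": {"dr": [[0,0,0],[0,0,0],[0,0,0],[0,0,0],[0,0,0],[0,0,0],[0,0,0],[0,0,0],[0,0,0],[0,0,0],[0,0,0],[0,0,0]], "delta_pos": [[-2.6,-2.9,-0.2],[-2.6,-2.9,-0.2],[-2.6,-2.9,-0.2],[-2.6,-2.9,-0.2],[-2.6,-2.9,-0.2],[-2.6,-2.9,-0.2],[-2.6,-2.9,-0.2],[-2.6,-2.9,-0.2],[-2.6,-2.9,-0.2],[-2.6,-2.9,-0.2],[-2.6,-2.9,-0.2],[-2.6,-2.9,-0.2]], "gripper": [1,1,1,1,1,1,1,1,1,1,1,1]}}

```text
clock: 1.8
position: [0.3644, 0.1262, 0.282]
orientation: [0.145, 0.989, 0.0, 0.001]
wrist_force: [1.1, 0.9, 0.3]
finger_gap: 0.0881
finger_force: 0.0
```

Call:
{"api": "drive_tool", "payload": {"dr": [[0,0,0],[0,0,0],[0,0,0],[0,0,0],[0,0,0],[0,0,0],[0,0,0],[0,0,0],[0,0,7],[0,0,7],[0,0,7],[0,0,7]], "delta_pos": [[-2.6,-2.9,-0.2],[-2.6,-2.9,-0.2],[-2.6,-2.9,-0.2],[-2.6,-2.9,-0.2],[-2.6,-2.9,-0.2],[-2.6,-2.9,-0.2],[-2.6,-2.9,-0.2],[-2.6,-2.9,-0.2],[0,0,0],[0,0,0],[0,0,0],[0,0,0]], "gripper": [1,1,1,1,1,1,1,1,1,1,1,1]}}

```text
clock: 2.8
position: [0.4967, -0.1543, 0.2972]
orientation: [0.383, 0.924, 0.0, -0.0]
wrist_force: [0.3, 0.2, -0.1]
finger_gap: 0.088
finger_force: 0.0
```

Call:
{"api": "drive_tool", "payload": {"dr": [[0,0,7],[0,0,7],[0,0,7],[0,0,7],[0,0,7],[0,0,7],[0,0,7],[0,0,6],[0,0,0],[0,0,0]], "delta_pos": [[0,0,0],[0,0,0],[0,0,0],[0,0,0],[0,0,0],[0,0,0],[0,0,0],[0,0,0],[0,0,0],[0,0,0]], "gripper": [1,1,1,1,1,1,1,1,1,1]}}

```text
clock: 3.63
position: [0.4967, -0.1539, 0.2975]
orientation: [0.763, 0.646, 0.0, 0.0]
wrist_force: [-0.4, 0.3, -0.5]
finger_gap: 0.0881
finger_force: 0.0
```

```bash
cat >> h.py <<'E'
def pose():
    s=robot.get_state(); M=R.from_quat(s["orientation"]).as_matrix()
    print("t",round(s["clock"],2),"p",np.round(s["position"],4),"psi",round(np.degrees(np.arctan2(M[1,0],M[0,0])),2),"zax",M[:,2].round(4),"F",s["wrist_force"].round(1),"gap",round(s["finger_gap"],4),"ff",round(s["finger_force"],1),"q6",round(s["qpos"][5],3))
    return s,M
E
python3 - <<'E'
from h import *
pose(); C=cam("wrist"); im=robot.get_image("wrist")
cv2.imwrite("pics/w1.png",cv2.resize(im,(800,600)))
for q in ["scanner","trigger","spool","spool_knob"]:
    for d in robot.silhouettes(q,"wrist"): print(q,round(d["confidence"],2),[int(v) for v in d["rect"]])
E
```

```text
t 3.63 p [ 0.4967 -0.1539  0.2975] psi 80.52 zax [ 1.e-04 -1.e-04 -1.e+00] F [-0.4  0.3 -0.5] gap 0.0881 ff 0.0 q6 -0.364
scanner 0.67 [184, 152, 285, 240]
scanner 0.19 [232, 196, 252, 221]
trigger 0.53 [231, 196, 250, 221]
spool 0.85 [313, 159, 378, 228]
spool 0.63 [122, 24, 237, 99]
spool 0.19 [413, 0, 510, 48]
spool_knob 0.75 [313, 159, 378, 226]
```

View pics/w1.png

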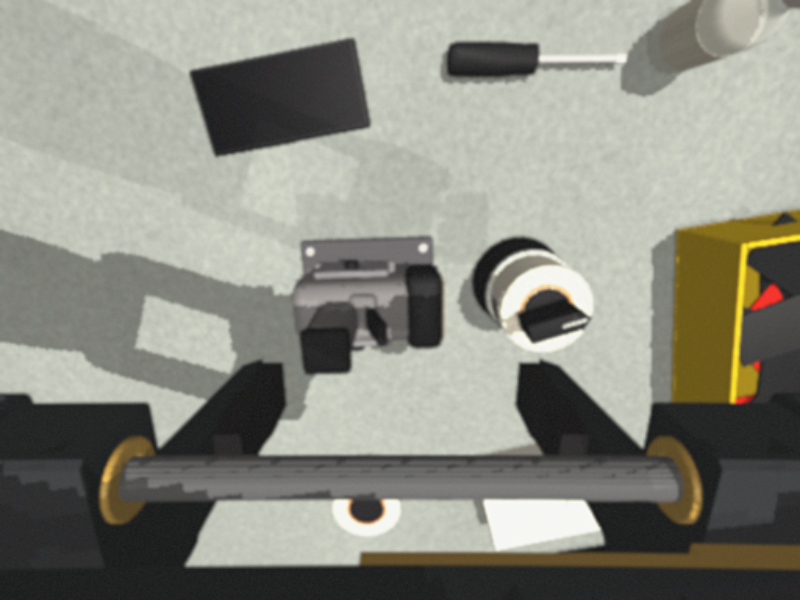

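The wrist view shows the scanner butt at (326,350), with its trigger just right of it at (378,325), and the spool roll at (545,300). The knob's nose and white line are at (588,319).

```bash
python3 - <<'E'
from h import *
C=cam("wrist"); f=lambda u,v,z: plane(C,[[u*.64,v*.64]],z)[0].round(4)
print("base corners",f(302,240,.006),f(432,237,.006)); print("screws",f(310,250,.008),f(422,248,.008))
print("butt",[f(*p,.176) for p in[(302,330),(350,330),(350,372),(304,372)]])
print("spool nose",f(590,318,.132),"line",f(565,327,.132),"knob rear",f(528,340,.132),f(518,320,.132),"nose bend",f(583,330,.132))
print("roll top circle L/R/bottom",f(497,305,.095),f(593,305,.095),f(542,352,.095),f(545,258,.095))
d=robot.silhouettes("spool","wrist")
E
```

```text
base corners [ 0.405  -0.1306  0.006 ] [ 0.5311 -0.1488  0.006 ]
screws [ 0.4109 -0.1412  0.008 ] [ 0.5198 -0.1575  0.008 ]
butt [array([ 0.4347, -0.1631,  0.176 ]), array([ 0.4641, -0.1681,  0.176 ]), array([ 0.4583, -0.1966,  0.176 ]), array([ 0.4292, -0.1916,  0.176 ])]
spool nose [ 0.6294 -0.2042  0.132 ] line [ 0.6113 -0.2083  0.132 ] knob rear [ 0.584  -0.2141  0.132 ] [ 0.578  -0.1971  0.132 ] nose bend [ 0.6241 -0.2128  0.132 ]
roll top circle L/R/bottom [ 0.5708 -0.1967  0.095 ] [ 0.6471 -0.2096  0.095 ] [ 0.6039 -0.2444  0.095 ] [ 0.6115 -0.1643  0.095 ]
```

Call:
{"api": "drive_tool", "payload": {"dr": [[0,0,-1.1],[0,0,0],[0,0,0],[0,0,0],[0,0,0],[0,0,0],[0,0,0],[0,0,0],[0,0,0]], "delta_pos": [[0,0,0],[-1.67,-2.0,0],[-1.66,-2.0,0],[0,0,2.5],[0,0,3.0],[0,0,3.0],[0,0,2.0],[0,0,0],[0,0,0]], "gripper": [1,1,1,1,1,1,1,1,1]}}

```text
clock: 4.68
position: [0.4517, -0.1805, 0.1919]
orientation: [0.758, 0.653, -0.0, -0.001]
wrist_force: [1.1, -0.3, 0.4]
finger_gap: 0.0884
finger_force: 0.0
```

```bash
python3 - <<'E'
from h import *
pose(); C=cam("wrist"); im=robot.get_image("wrist")
a=-8.4/57.3; o=np.array([.4466,-.180])
def S(x,y,z): return [o[0]+x*np.cos(a)-y*np.sin(a),o[1]+x*np.sin(a)+y*np.cos(a),z]
for p in proj(C,[S(x,y,.176) for x,y in[(-16,-16),(16,-16),(16,16),(-16,16)] for x,y in[(x/1e3,y/1e3)]]+[S(.038,.009,.15),S(.038,-.009,.15)]):
    cv2.circle(im,tuple(np.int32(p)),2,(0,0,255),-1)
cv2.imwrite("pics/w2.png",cv2.resize(im,(800,600)))
E
```

```text
t 4.68 p [ 0.4517 -0.1805  0.1919] psi 81.49 zax [-0.002   0.0014 -1.    ] F [ 1.1 -0.3  0.4] gap 0.0884 ff 0.0 q6 -0.476
```

View pics/w2.png

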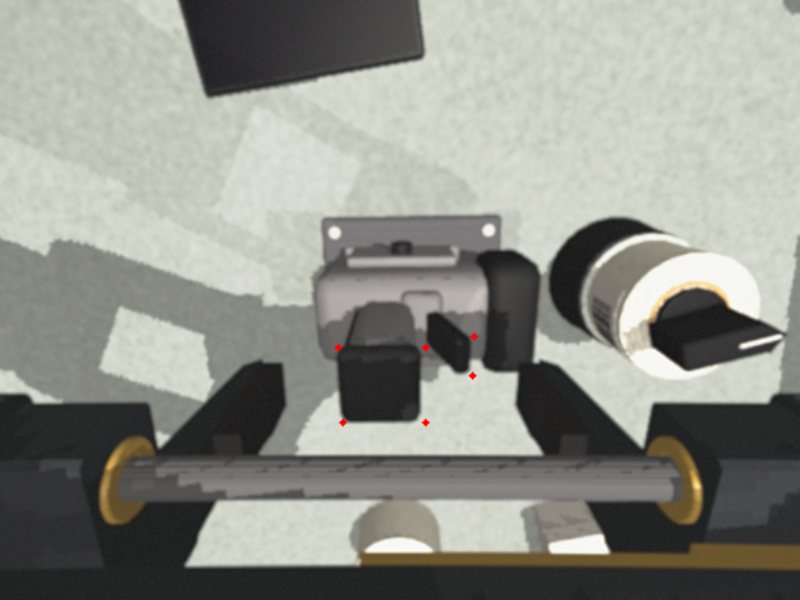

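The overlay matches the butt, with its top at (340–420, 347–420), to about 1 mm. The trigger tip is at (465,345), between the open fingers, so I descend and squeeze.

Call:
{"api": "drive_tool", "payload": {"dr": [[0,0,0],[0,0,0],[0,0,0],[0,0,0],[0,0,0],[0,0,0],[0,0,0],[0,0,0],[0,0,0],[0,0,0],[0,0,0]], "delta_pos": [[0,0,2.5],[0,0,2.3],[0,0,0],[0,0,0],[0,0,0],[0,0,0],[0,0,0],[0,0,0],[0,0,0],[0,0,0],[0,0,0]], "gripper": [1,1,1,0.4,0.2,0,-0.05,-0.1,-0.1,-0.1,-0.1]}}

```text
clock: 5.65
position: [0.4496, -0.1808, 0.1453]
orientation: [0.758, 0.653, -0.002, -0.002]
wrist_force: [-19.4, 1.1, 18.2]
finger_gap: 0.0436
finger_force: 30.0
```

Call:
{"api": "drive_tool", "payload": {"dr": [[0,0,0],[0,0,0],[0,0,0],[0,0,0],[0,0,0],[0,0,0],[0,0,0],[0,0,0]], "delta_pos": [[0,-0.2,0],[0,0,0],[0,0,0],[0,0,0],[0,0,0],[0,0,0],[0,0,0],[0,0,0]], "gripper": [-0.1,-0.1,1,1,1,1,1,1]}}

```text
clock: 6.32
position: [0.45, -0.1804, 0.1443]
orientation: [0.758, 0.652, -0.0, -0.0]
wrist_force: [-0.4, 0.1, 0.0]
finger_gap: 0.0811
finger_force: 0.0
```

Call:
{"api": "drive_tool", "payload": {"dr": [[0,0,0],[0,0,0],[0,0,0],[0,0,0],[0,0,0],[0,0,0]], "delta_pos": [[0,0.2,-2],[0,0,-2.5],[0,0,-2.5],[0,0,-2],[0,0,0],[0,0,0]], "gripper": [1,1,1,1,1,1]}}

```text
clock: 6.82
position: [0.4527, -0.1812, 0.2353]
orientation: [0.758, 0.652, 0.0, 0.001]
wrist_force: [-0.4, 0.1, -0.8]
finger_gap: 0.0884
finger_force: 0.0
```

Call:
{"api": "drive_tool", "payload": {"dr": [[0,0,0],[0,0,0],[0,0,0],[0,0,0],[0,0,0],[0,0,7],[0,0,7],[0,0,7],[0,0,7],[0,0,7],[0,0,7],[0,0,7]], "delta_pos": [[0,3.2,0],[0,3.2,0],[0,3.2,0],[0,3.2,0],[0,2.9,0],[0,0,0],[0,0,0],[0,0,0],[0,0,0],[0,0,0],[0,0,0],[0,0,0]], "gripper": [1,1,1,1,1,1,1,1,1,1,1,1]}}

```text
clock: 7.82
position: [0.6065, -0.2037, 0.2318]
orientation: [0.961, 0.276, -0.001, -0.001]
wrist_force: [0.2, -0.5, -0.2]
finger_gap: 0.0882
finger_force: 0.0
```

Call:
{"api": "drive_tool", "payload": {"dr": [[0,0,7],[0,0,7],[0,0,7],[0,0,6],[0,0,0],[0,0,0]], "delta_pos": [[0,0,0],[0,0,0],[0,0,0],[0,0,0],[0,0,0],[0,0,0]], "gripper": [1,1,1,1,1,1]}}

```text
clock: 8.32
position: [0.6067, -0.2038, 0.2325]
orientation: [0.999, 0.049, -0.001, -0.001]
wrist_force: [0.7, 0.4, 1.3]
finger_gap: 0.0883
finger_force: 0.0
```

```bash
python3 - <<'E'
from h import *
pose(); im=robot.get_image("wrist"); cv2.imwrite("pics/w3.png",cv2.resize(im,(800,600)))
for q in ["spool","spool_knob"]:
    for d in robot.silhouettes(q,"wrist"): print(q,round(d["confidence"],2),[int(v) for v in d["rect"]])
E
```

```text
t 8.32 p [ 0.6067 -0.2038  0.2325] psi 5.62 zax [-0.0026  0.0014 -1.    ] F [0.7 0.4 1.3] gap 0.0883 ff 0.0 q6 0.964
spool 0.94 [223, 141, 296, 224]
spool_knob 0.89 [223, 138, 297, 225]
```

View pics/w3.png

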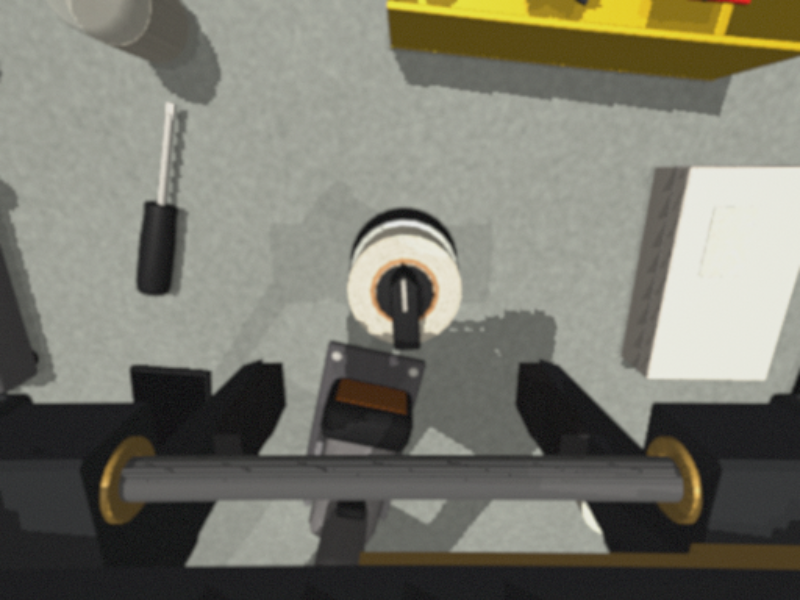

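The knob nose is at (403,270), the white line runs (403,283)→(406,310), and the knob's rear edge is at (394–420,347). The roll top is centred at about (405,288).

```bash
python3 - <<'E'
from h import *
C=cam("wrist"); f=lambda u,v,z: plane(C,[[u*.64,v*.64]],z)[0].round(4)
print("line",f(403,280,.132),f(406,310,.132),"rear",f(394,347,.132),f(420,347,.132))
print("roll L R",f(348,288,.095),f(461,288,.095))
im=cv2.imread("pics/w3.png")
g=im[255:360,340:470]
# least-squares model overlay
def ov(im,c,yaw,col):
    y=np.radians(yaw); M=np.array([[np.cos(y),-np.sin(y)],[np.sin(y),np.cos(y)]])
    k=np.array([(-25,-8),(13,-8),(21,0),(13,8),(-25,8)])/1e3@M.T+c
    P=proj(C,np.c_[k,np.full(5,.132)])/.64
    cv2.polylines(im,[np.int32(P*4-np.array([340,250])*4)],True,col,1)
    t=np.linspace(0,2*np.pi,60); r=np.c_[c[0]+.037*np.cos(t),c[1]+.037*np.sin(t)]
    P=proj(C,np.c_[r,np.full(60,.095)])/.64
    cv2.polylines(im,[np.int32(P*4-np.array([340,250])*4)],True,col,1)
z=cv2.resize(im[250:360,340:475],None,fx=4,fy=4,interpolation=2)
ov(z,np.array([.607,-.205]),8,(0,0,255))
cv2.imwrite("pics/w3o.png",z)
E
```

```text
line [ 0.627  -0.2045  0.132 ] [ 0.6097 -0.2079  0.132 ] rear [ 0.5865 -0.2033  0.132 ] [ 0.5879 -0.2183  0.132 ]
roll L R [ 0.6085 -0.1709  0.095 ] [ 0.6156 -0.2435  0.095 ]
```

View pics/w3o.png

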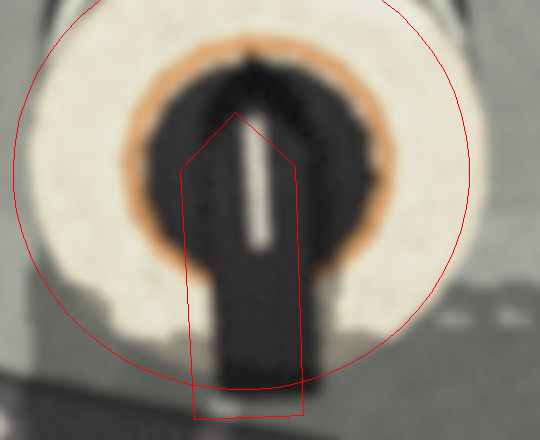

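The model overlay puts the knob about 4 mm further in +x and 3 mm further in −y than I assumed, with yaw about 8.3°. I correct for that, descend and grip.

Call:
{"api": "drive_tool", "payload": {"dr": [[0,0,-2.7],[0,0,0],[0,0,0],[0,0,0],[0,0,0],[0,0,0],[0,0,0],[0,0,0]], "delta_pos": [[0,0,0],[0.37,0.43,0],[0,0,3],[0,0,3],[0,0,3],[0,0,2.1],[0,0,0],[0,0,0]], "gripper": [1,1,1,1,1,1,1,1]}}

```text
clock: 9.13
position: [0.6112, -0.2078, 0.1223]
orientation: [0.997, 0.071, -0.001, -0.001]
wrist_force: [0.5, 0.3, 0.6]
finger_gap: 0.0881
finger_force: 0.0
```

Call:
{"api": "drive_tool", "payload": {"dr": [[0,0,0],[0,0,0],[0,0,0],[0,0,0],[0,0,0],[0,0,0],[0,0,0],[0,0,0],[0,0,0],[0,0,0]], "delta_pos": [[0,0,0],[0,0,0],[0,0,0],[0,0,0],[0,0,0],[0,0,0],[0,0,0],[0,0,0],[0,0,0],[0,0,0]], "gripper": [0.2,-0.2,-0.4,-0.5,-0.6,-0.7,-0.8,-1,-1,-1]}}

```text
clock: 9.97
position: [0.6117, -0.2079, 0.1234]
orientation: [0.997, 0.071, -0.0, -0.0]
wrist_force: [-0.2, -0.5, -0.9]
finger_gap: 0.023
finger_force: 0.0
```

```bash
python3 - <<'E'
from h import *
pose()
E
```

```text
t 9.97 p [ 0.6117 -0.2079  0.1234] psi 8.14 zax [-1.e-04  1.e-04 -1.e+00] F [-0.2 -0.5 -0.9] gap 0.023 ff 0.0 q6 0.918
```

Call:
{"api": "drive_tool", "payload": {"dr": [[0,0,0],[0,0,0],[0,0,0],[0,0,0],[0,0,0],[0,0,0]], "delta_pos": [[0,0,0.3],[0,0,0],[0,0,0],[0,0,0],[0,0,0],[0,0,0]], "gripper": [-1,-1,-1,-1,-1,-1]}}

```text
clock: 10.47
position: [0.612, -0.2078, 0.1205]
orientation: [0.997, 0.071, 0.0, -0.0]
wrist_force: [1.2, 2.7, 2.6]
finger_gap: 0.0158
finger_force: 30.0
```

Call:
{"api": "drive_tool", "payload": {"dr": [[0,0,0],[0,0,0],[0,0,0],[0,0,0],[0,0,0],[0,0,0],[0,0,0],[0,0,0]], "delta_pos": [[0,0,-1],[0,0,-2],[0,0,-2],[0,0,-2],[0,0,-2],[0,0,-2],[0,0,0],[0,0,0]], "gripper": [-1,-1,-1,-1,-1,-1,-1,-1]}}

```text
clock: 11.13
position: [0.6118, -0.2084, 0.231]
orientation: [0.997, 0.071, 0.001, 0.001]
wrist_force: [-0.6, -0.2, -4.1]
finger_gap: 0.0158
finger_force: 30.0
```

```bash
python3 - <<'E'
from h import *
s,M=pose()
T=np.array([.545,.2,s["position"][2]]); print(M[:,:2].T@(T-s["position"]))
E
```

```text
t 11.13 p [ 0.6118 -0.2084  0.231 ] psi 8.13 zax [ 0.0011 -0.0012 -1.    ] F [-0.6 -0.2 -4.1] gap 0.0158 ff 30.0 q6 0.918
[-0.00843474 -0.41374977]
```

Call:
{"api": "drive_tool", "payload": {"dr": [[0,0,0],[0,0,0],[0,0,0],[0,0,0],[0,0,0],[0,0,0],[0,0,0],[0,0,0],[0,0,0],[0,0,0],[0,0,0],[0,0,0]], "delta_pos": [[-0.65,-3.3,0],[-0.65,-3.3,0],[-0.65,-3.3,0],[-0.65,-3.3,0],[-0.65,-3.3,0],[-0.65,-3.3,0],[-0.65,-3.3,0],[-0.65,-3.3,0],[-0.65,-3.3,0],[-0.65,-3.3,0],[-0.65,-3.3,0],[-0.65,-3.0,0]], "gripper": [-1,-1,-1,-1,-1,-1,-1,-1,-1,-1,-1,-1]}}

```text
clock: 12.13
position: [0.4766, 0.1714, 0.2281]
orientation: [0.997, 0.071, -0.002, 0.0]
wrist_force: [0.7, 0.4, -3.8]
finger_gap: 0.016
finger_force: 30.0
```

Call:
{"api": "drive_tool", "payload": {"dr": [[0,0,-5.5],[0,0,-5.5],[0,0,-5.5],[0,0,-5.5],[0,0,0],[0,0,0],[0,0,0]], "delta_pos": [[0,0,0],[0,0,0],[0,0,0],[0,0,0],[0,0,0],[0,0,0],[0,0,0]], "gripper": [-1,-1,-1,-1,-1,-1,-1]}}

```text
clock: 12.72
position: [0.4783, 0.1698, 0.2293]
orientation: [0.966, 0.259, -0.001, -0.0]
wrist_force: [0.2, 0.3, -3.7]
finger_gap: 0.0158
finger_force: 30.0
```

```bash
python3 - <<'E'
from h import *
pose(); C=cam("wrist"); im=robot.get_image("wrist"); cv2.imwrite("pics/w4raw.png",im); cv2.imwrite("pics/w4.png",cv2.resize(im,(800,600)))
np.savez("w4.npz",K=C[0],D=C[1],T=C[2])
for d in robot.silhouettes("hub","wrist"): print(round(d["confidence"],2),[int(v) for v in d["rect"]])
E
```

```text
t 12.72 p [0.4783 0.1698 0.2293] psi 29.97 zax [-2.e-03 -3.e-04 -1.e+00] F [ 0.2  0.3 -3.7] gap 0.0158 ff 30.0 q6 1.155
0.65 [189, 5, 332, 161]
```

View pics/w4.png

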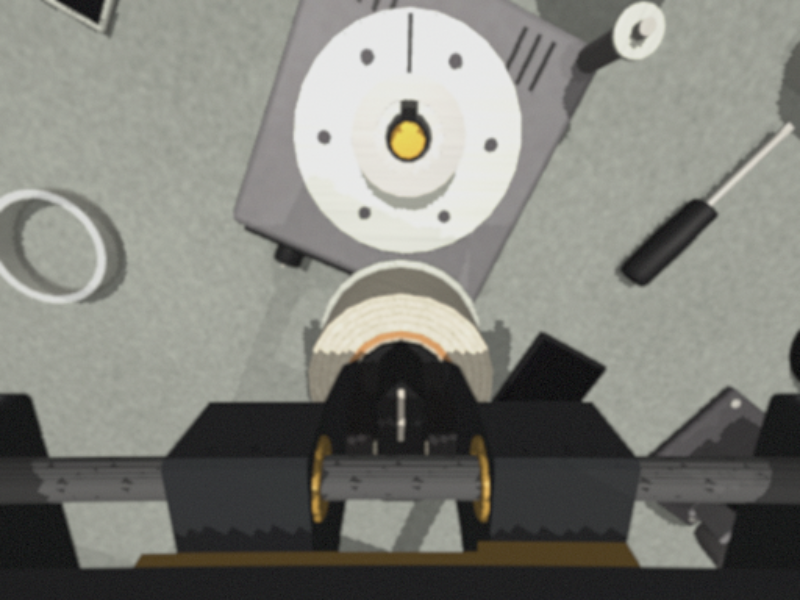

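The bore is at (408,137) with its keyway at (408,107). The platter line runs (410,12)–(408,72), and the held knob's white line is upright at (402,388–440).

```bash
cat > m.py <<'E'
from h import *
from scipy.optimize import least_squares
def fitc(C,im,z,r,c0,angs,sgn=1):  # fit circle of known radius by max radial gradient
    g=cv2.GaussianBlur(cv2.cvtColor(im,6),(0,0),.7).astype(np.float32); c=np.array(c0,float)
    for _ in range(6):
        rr=np.linspace(r-.006,r+.006,49); E=[]
        for a in angs:
            P=proj(C,np.c_[c[0]+rr*np.cos(a),c[1]+rr*np.sin(a),np.full(49,z)]).astype(np.float32)
            v=cv2.remap(g,P[:,:1],P[:,1:],1)[:,0]; d=sgn*np.gradient(v); k=d.argmax()
            if d[k]>2: E.append(c+rr[k]*np.array([np.cos(a),np.sin(a)]))
        E=np.array(E); s=least_squares(lambda p:np.hypot(*(E-p).T)-r,c,loss="soft_l1",f_scale=.0005); c=s.x
    return c,np.abs(s.fun).mean(),len(E)
E
python3 - <<'E'
from m import *
d=np.load("w4.npz"); C=(d["K"],d["D"],d["T"]); im=cv2.imread("pics/w4raw.png")
f=lambda u,v,z: plane(C,[[u*.64,v*.64]],z)[0].round(4)
h=f(408,137,.092); print("bore",h,"line",f(410,14,.06),f(408.5,71,.06),"keyway",f(408,104,.092))
A=np.linspace(0,2*np.pi,72,endpoint=False)
psi=np.radians(30); A2=A[np.abs(np.angle(np.exp(1j*(A-psi))))>.5]
print("bore fit",fitc(C,im,.092,.0135,h[:2],A2))
pl=f(408,130,.06)
for z in(.055,.058,.06,.065): print("platter",z,fitc(C,im,z,.075,pl[:2],A,-1))
p=np.array([.4783,.1698]); B=psi+np.linspace(-.7,.7,31)
print("flange",fitc(C,im,.2293-.0705,.040,p,B,-1)); print("roll",fitc(C,im,.2293-.0255,.037,p,B,-1))
print("white line",f(402,390,.2293+.0115),f(402,440,.2293+.0115))
E
```

```text
bore [0.5631 0.2122 0.092 ] line [0.6238 0.2456 0.06  ] [0.5976 0.2313 0.06  ] keyway [0.578  0.2209 0.092 ]
bore fit (array([0.5631222 , 0.21228444]), np.float64(0.0003299369952822774), 61)
platter 0.055 (array([0.56346484, 0.2123581 ]), np.float64(0.0008687539430049855), 72)
platter 0.058 (array([0.56417551, 0.21282792]), np.float64(0.001420198941992696), 72)
platter 0.06 (array([0.56463586, 0.21303898]), np.float64(0.001660712033813852), 72)
platter 0.065 (array([0.56529982, 0.21364901]), np.float64(0.002504103403145927), 72)
flange (array([0.47648965, 0.16769283]), np.float64(0.000160940788773498), 31)
roll (array([0.47642884, 0.16762127]), np.float64(0.0001976906037015065), 31)
white line [0.4919 0.1759 0.2408] [0.4765 0.167  0.2408]
```

Call:
{"api": "drive_tool", "payload": {"dr": [[0,0,1.2],[0,0,0],[0,0,0],[0,0,0],[0,0,0],[0,0,0]], "delta_pos": [[0,0,0],[3.2,0.1,0],[3.2,0.1,0],[3.34,0.06,0],[0,0,0],[0,0,0]], "gripper": [-1,-1,-1,-1,-1,-1]}}

```text
clock: 13.32
position: [0.5661, 0.2152, 0.2293]
orientation: [0.968, 0.249, -0.001, -0.0]
wrist_force: [-0.0, -0.9, -3.6]
finger_gap: 0.0159
finger_force: 30.0
```

```bash
python3 - <<'E'
from m import *
p=np.mean([ (robot.get_image("wrist"),robot.get_state()["position"])[1] for _ in range(5)],0)
s,M=pose(); C=cam("wrist"); im=robot.get_image("wrist"); print("mean p",p.round(4))
a=np.arctan2(M[1,0],M[0,0]); B=a+np.linspace(-.7,.7,31); z=s["position"][2]
sp=fitc(C,im,z-.0255,.037,p[:2]-.002,B,-1); fl=fitc(C,im,z-.0705,.040,p[:2]-.002,B,-1); print(sp,fl)
hub=np.array([.5631,.2123]); print("tool shift cm",100*M[:2,:2].T@(hub-fl[0]))
E
```

```text
t 13.57 p [0.5647 0.2146 0.2307] psi 28.9 zax [ 1.e-04 -1.e-04 -1.e+00] F [-0.6 -0.7 -4.2] gap 0.0151 ff 30.0 q6 1.233
mean p [0.5647 0.2147 0.2301]
(array([0.56329036, 0.21269154]), np.float64(0.00012086101125571578), 31) (array([0.56653645, 0.21430303]), np.float64(0.0016007341125925051), 31)
tool shift cm [-0.39765242  0.00927505]
```

Call:
{"api": "drive_tool", "payload": {"dr": [[0,0,0],[0,0,0],[0,0,0],[0,0,0],[0,0,0],[0,0,0],[0,0,0],[0,0,0]], "delta_pos": [[0,0,1.2],[0,0,1.0],[0,0,0.4],[0,0,0.3],[0,0,0.3],[0,0,0.3],[0,0,0],[0,0,0]], "gripper": [-1,-1,-1,-1,-1,-1,-1,-1]}}

```text
clock: 14.28
position: [0.565, 0.2147, 0.1948]
orientation: [0.968, 0.25, -0.001, 0.0]
wrist_force: [-1.2, -2.2, -5.3]
finger_gap: 0.0158
finger_force: 30.0
```

Call:
{"api": "drive_tool", "payload": {"dr": [[0,0,0],[0,0,0],[0,0,0],[0,0,0],[0,0,0],[0,0,0]], "delta_pos": [[0,0,0.3],[0,0,0.3],[0,0,0.2],[0,0,0.2],[0,0,0],[0,0,0]], "gripper": [-1,-1,-1,-1,-1,-1]}}

```text
clock: 14.78
position: [0.565, 0.2148, 0.1847]
orientation: [0.968, 0.25, -0.001, -0.0]
wrist_force: [-1.3, -1.7, -5.6]
finger_gap: 0.016
finger_force: 30.0
```

Call:
{"api": "drive_tool", "payload": {"dr": [[0,0,0],[0,0,0],[0,0,0],[0,0,0],[0,0,0],[0,0,0],[0,0,0]], "delta_pos": [[0,0,0.3],[0,0,0.3],[0,0,0.3],[0,0,0.3],[0,0,0.3],[0,0,0],[0,0,0]], "gripper": [-1,-1,-1,-1,-1,-1,-1]}}

```text
clock: 15.37
position: [0.5661, 0.2152, 0.1714]
orientation: [0.968, 0.25, 0.001, -0.0]
wrist_force: [-3.5, -1.2, 3.3]
finger_gap: 0.016
finger_force: 30.0
```

Call:
{"api": "drive_tool", "payload": {"dr": [[0,0,0],[0,0,0],[0,0,0],[0,0,0]], "delta_pos": [[0,0,0.2],[0,0,0.2],[0,0,0],[0,0,0]], "gripper": [-1,-1,-1,-1]}}

```text
clock: 15.7
position: [0.5661, 0.2152, 0.1678]
orientation: [0.968, 0.25, 0.001, -0.0]
wrist_force: [-3.8, -2.2, 6.1]
finger_gap: 0.0155
finger_force: 30.0
```

Call:
{"api": "drive_tool", "payload": {"dr": [[0,0,0],[0,0,0],[0,0,0],[0,0,0],[0,0,0]], "delta_pos": [[0,0,0.1],[0,0,0.1],[0,0,0.1],[0,0,0],[0,0,0]], "gripper": [-1,-1,-1,-1,-1]}}

```text
clock: 16.12
position: [0.5665, 0.2154, 0.1669]
orientation: [0.968, 0.25, 0.002, 0.0]
wrist_force: [-9.8, -2.1, 18.8]
finger_gap: 0.0152
finger_force: 30.0
```

Call:
{"api": "drive_tool", "payload": {"dr": [[0,0,0],[0,0,0],[0,0,0],[0,0,0],[0,0,0]], "delta_pos": [[-0.1,0,0],[0,0,0],[0,0,0],[0,0,0],[0,0,0]], "gripper": [-1,-1,-1,-1,-1]}}

```text
clock: 16.53
position: [0.5663, 0.2152, 0.1669]
orientation: [0.968, 0.25, 0.003, -0.0]
wrist_force: [-6.7, -1.0, 15.3]
finger_gap: 0.0159
finger_force: 30.0
```

```bash
python3 - <<'E'
from h import *
for i in range(3): im=robot.get_image("wrist"); s,M=pose()
sc=robot.get_image("scene"); C=cam("scene"); u,v=proj(C,[.563,.212,.12])[0].astype(int)
a=cv2.resize(sc[v-45:v+35,u-50:u+50],None,fx=6,fy=6,interpolation=2); cv2.imwrite("pics/fin.png",a); print(s["torque"].round(2))
E
```

```text
t 16.58 p [0.5663 0.2152 0.1669] psi 28.95 zax [ 0.0052  0.0016 -1.    ] F [-7.1 -1.6 15.4] gap 0.0157 ff 30.0 q6 1.232
t 16.63 p [0.5663 0.2152 0.1669] psi 28.95 zax [ 0.0051  0.0016 -1.    ] F [-6.1 -0.9 15. ] gap 0.016 ff 30.0 q6 1.232
t 16.68 p [0.5663 0.2152 0.1669] psi 28.95 zax [ 0.0052  0.0016 -1.    ] F [-6.2 -1.2 15.8] gap 0.0158 ff 30.0 q6 1.232
[-0.2   1.42 -0.02]
```

View pics/fin.png

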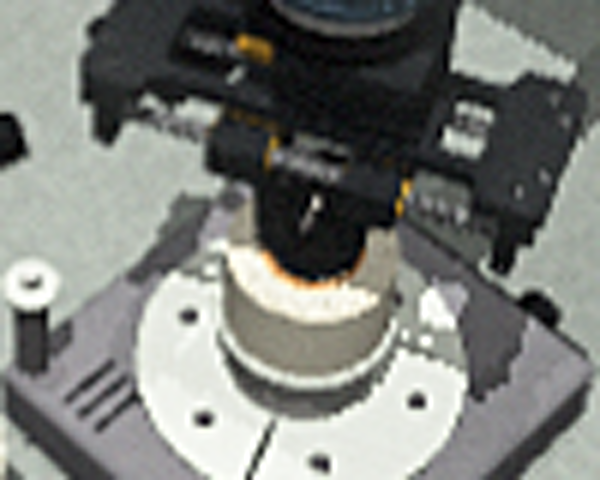

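The flange sits level on the hub with the nose over the platter line. I relieve the remaining side force while keeping the push.

Call:
{"api": "drive_tool", "payload": {"dr": [[0,0,0],[0,0,0],[0,0,0],[0,0,0],[0,0,0]], "delta_pos": [[-0.1,0,0.03],[-0.08,0,0.03],[0,0,0],[0,0,0],[0,0,0]], "gripper": [-1,-1,-1,-1,-1]}}

```text
clock: 17.15
position: [0.5658, 0.215, 0.1668]
orientation: [0.968, 0.25, 0.004, -0.0]
wrist_force: [-3.3, 1.7, 14.9]
finger_gap: 0.0157
finger_force: 30.0
```

```bash
python3 - <<'E'
from m import *
s,M=pose(); C=cam("wrist"); im=robot.get_image("wrist")
a=np.arctan2(M[1,0],M[0,0]); B=a+np.linspace(-.6,.6,31); p=s["position"]
for z in(.137,.139,.141,.143): print(z,fitc(C,im,z,.037,p[:2]-.002,B,-1))
E
```

```text
t 17.15 p [0.5658 0.215  0.1668] psi 28.95 zax [ 0.0081  0.0029 -1.    ] F [-3.3  1.7 14.9] gap 0.0157 ff 30.0 q6 1.231
0.137 (array([0.56311214, 0.21233647]), np.float64(0.00011870731109672694), 31)
0.139 (array([0.56362205, 0.21247248]), np.float64(0.00012588263921197153), 31)
0.141 (array([0.56403337, 0.21277961]), np.float64(9.508511931998928e-05), 31)
0.143 (array([0.56444315, 0.21307242]), np.float64(0.00013250628102318252), 31)
```

Everything is consistent with the spool fully home: the roll top is at about 0.141 m, the axis is within 1 mm of the hub, and the push is about 15 N.

```bash
python3 -c "
from plant import robot
print(robot.close_job())"
```

```text
the job is handed in; nothing more can be done
None
```

I squeezed the trigger right in and let it go, then pushed the keyed spool home on the hub and handed the job in with the knob still gripped and about 15 N of push; the hand-in returned no verdict, and I did not check the trigger's return with a camera.

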